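# Find the full tin by weight

## Task

Heft the three identical closed tins to find by feel which one is full, the heaviest. Pack the two light ones upright into the low wooden box, side by side in the space next to the timer, which stays in the box, and finish while holding the full tin upright in the gripper, lifted about 18 cm clear of the table; do not put it down or let go at the end. Do not tip any tin over, and leave the other things where they lie.

Things in the scene. Friction and masses are not known exactly. Their poses are not given: they have to be found in the camera images.
- tin_a: one of three outwardly identical closed round steel tins of baking beads, 60 mm in diameter and 80 mm tall, standing upright on the table. One of the three (which one changes every time, whatever its name) is full and weighs 0.40 to 0.50 kg in all; the other two are nearly empty and weigh 0.11 to 0.14 kg each. The contents can shift a few mm inside. Origin at the centre of its underside, z along its axis.
- tin_a_mid (a point): centre of tin_a, half-way up (40 mm above its underside); z along its axis
- tin_b: another tin, outwardly the same as tin_a. Origin at the centre of its underside, z along its axis.
- tin_b_mid (a point): centre of tin_b, half-way up (40 mm above its underside); z along its axis
- tin_c: another tin, outwardly the same as tin_a. Origin at the centre of its underside, z along its axis.
- tin_c_mid (a point): centre of tin_c, half-way up (40 mm above its underside); z along its axis
- kit_box: the kit box: low open plywood box fixed to the table, outside 84 mm (its x) by 212 mm (its y, the long way) by 40 mm high; walls and floor 6 mm thick, so inside 72 x 200 mm and 34 mm deep. Origin at the centre of its underside. The dial timer stands inside at its +y end; the rest, about 130 mm of its length, is free for two tins in a row
- box_centre (a point): centre of the box's inner floor (6 mm above the table), axes as the box
- place_end (a point): point on the box's inner floor, 66.5 mm from its centre towards -y: the place of a tin at the free end (3.5 mm from the end wall). A tin standing here has its centre 40 mm above this point
- place_middle (a point): point on the box's inner floor, 3 mm from its centre towards -y: the place of the other tin, between the first tin and the timer (3.5 mm from the first, some 3 to 8 mm from the timer)
- timer_mid (a point): centre of the cream dial timer, 61 mm in diameter and 43 mm high, loose inside the box at its +y end; it stays in the box
- peg: wooden peg lying loose among the tins, 72 x 15 mm, 12 mm high; to be left alone. Origin at the centre of its underside
- ball_pen: ball pen lying loose among the tins, 145 x 12 mm, 9 mm high; to be left alone. Origin at the centre of its underside

How it is judged (in metres and radians):
At the end, for the whole second after the job is handed in: The full tin is held still and upright (20 deg), its underside 120 mm or more above the table; the two light ones (each pressing on the box with under 2.6 N) stand released, at rest and upright (7 deg) on the box's inner floor; the timer is still in the box (((height (world z) of tin_a_mid above 0.16 m and angle between tin_a_mid's own z axis and vertical below 0.35 rad and contact force between tin_a and the fingers above 1 N and linear speed of tin_a below 0.05 m/s and contact force between tin_a and kit_box below 0.1 N and (x of tin_b_mid in the frame of box_centre between -0.036 and 0.036 m and y of tin_b_mid in the frame of box_centre between -0.1 and 0.1 m and z of tin_b_mid in the frame of box_centre between 0.034 and 0.045 m and angle between tin_b_mid's own z axis and vertical below 0.12 rad and linear speed of tin_b below 0.03 m/s and contact force between tin_b and the fingers below 0.2 N and contact force between tin_b and kit_box between 0.5 and 2.6 N) and (x of tin_c_mid in the frame of box_centre between -0.036 and 0.036 m and y of tin_c_mid in the frame of box_centre between -0.1 and 0.1 m and z of tin_c_mid in the frame of box_centre between 0.034 and 0.045 m and angle between tin_c_mid's own z axis and vertical below 0.12 rad and linear speed of tin_c below 0.03 m/s and contact force between tin_c and the fingers below 0.2 N and contact force between tin_c and kit_box between 0.5 and 2.6 N)) or (height (world z) of tin_b_mid above 0.16 m and angle between tin_b_mid's own z axis and vertical below 0.35 rad and contact force between tin_b and the fingers above 1 N and linear speed of tin_b below 0.05 m/s and contact force between tin_b and kit_box below 0.1 N and (x of tin_a_mid in the frame of box_centre between -0.036 and 0.036 m and y of tin_a_mid in the frame of box_centre between -0.1 and 0.1 m and z of tin_a_mid in the frame of box_centre between 0.034 and 0.045 m and angle between tin_a_mid's own z axis and vertical below 0.12 rad and linear speed of tin_a below 0.03 m/s and contact force between tin_a and the fingers below 0.2 N and contact force between tin_a and kit_box between 0.5 and 2.6 N) and (x of tin_c_mid in the frame of box_centre between -0.036 and 0.036 m and y of tin_c_mid in the frame of box_centre between -0.1 and 0.1 m and z of tin_c_mid in the frame of box_centre between 0.034 and 0.045 m and angle between tin_c_mid's own z axis and vertical below 0.12 rad and linear speed of tin_c below 0.03 m/s and contact force between tin_c and the fingers below 0.2 N and contact force between tin_c and kit_box between 0.5 and 2.6 N)) or (height (world z) of tin_c_mid above 0.16 m and angle between tin_c_mid's own z axis and vertical below 0.35 rad and contact force between tin_c and the fingers above 1 N and linear speed of tin_c below 0.05 m/s and contact force between tin_c and kit_box below 0.1 N and (x of tin_a_mid in the frame of box_centre between -0.036 and 0.036 m and y of tin_a_mid in the frame of box_centre between -0.1 and 0.1 m and z of tin_a_mid in the frame of box_centre between 0.034 and 0.045 m and angle between tin_a_mid's own z axis and vertical below 0.12 rad and linear speed of tin_a below 0.03 m/s and contact force between tin_a and the fingers below 0.2 N and contact force between tin_a and kit_box between 0.5 and 2.6 N) and (x of tin_b_mid in the frame of box_centre between -0.036 and 0.036 m and y of tin_b_mid in the frame of box_centre between -0.1 and 0.1 m and z of tin_b_mid in the frame of box_centre between 0.034 and 0.045 m and angle between tin_b_mid's own z axis and vertical below 0.12 rad and linear speed of tin_b below 0.03 m/s and contact force between tin_b and the fingers below 0.2 N and contact force between tin_b and kit_box between 0.5 and 2.6 N))) and x of timer_mid in the frame of box_centre between -0.036 and 0.036 m and y of timer_mid in the frame of box_centre between -0.1 and 0.1 m and z of timer_mid in the frame of box_centre below 0.03 m); the arm keeps its last pose, push and grip.
It fails at once if a tin is tipped over (more than 40 degrees) (angle between any of tin_a_mid, tin_b_mid, tin_c_mid's own z axis and vertical above 0.7 rad).
It fails at once if the peg or the pen is displaced by more than 30 mm (distance of any of peg, ball_pen from where it was at the start of the episode above 0.03 m).
It also fails if it takes over 72 s, if anything falls off the work surface, if the arm or the gripper's body presses on something with over 40 N, if the wrist force passes 120 N, or if a joint passes its speed limit or range.

## Robot

A 6-joint arm with a two-finger parallel gripper is mounted at the origin on a cart in front of the work surface, level with it; the furniture and walls round the work are solid. World frame = base frame: x ahead of the robot, y to its left, z up, the work surface at z = 0. Lengths are in m, angles in degrees, forces in N, time in s.
With the tool pointing down it reaches from about 0.375 to 0.9 m from the base axis. Payload 3.1 kg.
Tool frame: the origin (TCP) lies on the centre line of the jaws, within the pads' length; the fingertips stand 25 mm ahead of it and the grasp point (between the pads) lies 6 mm ahead of it; z points along the fingers, y is the line along which they close (so a half turn about z gives the same grasp; the last joint's range is limited). The gripper opens to 87 mm and grips with 3 to 60 N. Pads are 19 mm wide; open, the fingers measure 117 mm over their backs; the gripper's body (75 mm by 190 mm) begins 51 mm behind the grasp point.
Start: joints at [-79.67, 30.224, 82.088, -0, 67.689, -10.227], TCP at [0.219, -0.585, 0.248] pointing down, gripper open.
Joint ranges: [-176.69, 176.69], [-43.24, 126.21], [12.49, 139.97], [-82, 262], [0, 151.66], [-163.58, 163.58]. Speed limits (degrees/s): [159.86, 159.86, 180, 180, 180, 180].

## Interface

Orientations are given as a 3x3 rotation matrix whose columns are the frame's x, y, z axes.
In Python, from rig import * gives the robot as it stands.
- The arm moves only by the tool step_arm, never from a script. Its argument "steps" is a list of rows, each a list of 7 numbers: the shift along the tool's x, y, z normalised to -1 to 1, where 1 is 0.3 m, then the turn, a rotation vector about the tool's x, y, z normalised to -1 to 1, where 1 is 45 degrees, then the gripper's target within -1 to 1 (shut at 1, half-way at 0, fully open at -1). A call has 1 to 8 rows; each row is the pose to reach, as a shift and turn from the pose commanded when the call began, along the tool's axes at that moment; what a row does not reach only later rows make up. A row lasts 1/12 s, in which the tool goes at most 41.7 mm and 7.16 degrees, less where a joint would pass 70% of its speed; a pose out of reach is approached as far as the arm can. A call with a number of a shift or a turn outside -1 to 1 is refused whole. A call with a gripper value outside its range is refused whole. The fingers move at their own pace and stop on an object; the grip force is fixed at half the most. Time passes only in rows, so rows that repeat a pose let the fingers close. It gives the time, the measured TCP pose, the force, the opening and the grip force at its end, in the units of the state.
- read_state(): the state, without advancing time (a new reading comes with each control period).
- capture(name): name is "scene" or "top" or "wrist"; returns a dict with "image" (420x560x3 uint8, red, green, blue), "vertical_fov" (degrees; the focal length in pixels is half the picture's height over the tangent of half this angle, whatever the lens; pixels are square), "cx", "cy" (the principal point, pixels), "world_from_camera" (4x4, takes a point from camera to world coordinates); the wrist camera has in their place "T_tool_cam" (4x4, takes a point from camera to tool coordinates, whose origin is the TCP and whose axes are the flange's). Camera axes: x right, y down, z forward; pixel columns grow to the right and rows downward; lengths in m; the calibration is good to about 2 mm. A picture is of the moment at which its call begins: read the wrist's pose just before it. There is no depth.
- hand_in(): hands the job in; it is judged then, once.
The state is a dict: "time_s": time; "joint_positions": joint angles; "qvel": joint speeds; "tau": joint torques, N m; "position": TCP position; "tcp_rot": TCP orientation; "force": force on the tool from outside, world axes, zero at the start; "moment": the same for the moment, N m; "opening": opening from 0.0 (shut) to 1.0 (fully open); "grasp_force": force on a finger pad.
Only numpy, scipy, OpenCV 4.12 (cv2) and the standard library are available. Lean on these libraries where they do the work, as an engineer would, in place of code of your own. Each camera call takes 0.05 s, during which the arm holds its last target. There are 200 camera calls.

## Working session

There is one attempt and no reset: what is moved stays moved. The work goes in short steps, Python scripts to look and compute and a tool call to move; the robot and the scene stay as the last step left them, time stands still between calls to the robot, and variables do not carry over. Pictures are saved under pics/ and viewed, at most 10 in all, crops included, and the job is handed in when it is done.

Besides the shell and the picture viewer there is one more tool, called in YAML: its name, and indented under it one key for each argument. step_arm: Moves the arm, as the interface text tells. Scaled input: -1 to 1 covers 0.3 m each way for a shift and 45 degrees each way for a turn. Its arguments: {"type":"object","properties":{"steps":{"type":"array"}},"required":["steps"]}

```bash
mkdir -p pics; ls
python3 - <<'E'
from rig import *
import cv2,numpy as np,pickle
s=read_state();print({k:np.round(v,3).tolist() for k,v in s.items()})
d={}
for n in("top","scene"):
    c=capture(n);d[n]=c
    cv2.imwrite(f"pics/{n}0.png",c["image"][:,:,::-1])
    print(n,c["vertical_fov"],c["cx"],c["cy"],np.round(c["world_from_camera"],3).tolist())
pickle.dump(d,open("cap0.pkl","wb"))
E
```

```text
pics
{'time_s': 0.0, 'joint_positions': [-79.669, 30.28, 82.158, -0.001, 67.687, -10.228], 'qvel': [0.01, -0.074, 0.042, 0.1, 0.032, 0.034], 'tau': [-0.002, -44.005, -17.659, 0.063, 0.058, -0.0], 'position': [0.219, -0.584, 0.247], 'tcp_rot': [[0.936, 0.351, -0.0], [0.351, -0.936, 0.002], [0.0, -0.002, -1.0]], 'force': [-0.017, -0.33, -0.352], 'moment': [-0.051, 0.033, 0.009], 'grasp_force': 0.0, 'opening': 1.001}
top 54.56025939700105 283.5045171677022 204.857409298128 [[0.011, -0.981, 0.193, 0.383], [-1.0, -0.01, 0.005, -0.143], [-0.003, -0.193, -0.981, 0.894], [0.0, 0.0, 0.0, 1.0]]
scene 47.71704352509884 280.68801052319975 210.20331019067373 [[-0.811, -0.327, 0.486, 0.082], [-0.585, 0.47, -0.66, 0.485], [-0.013, -0.82, -0.572, 0.58], [0.0, 0.0, 0.0, 1.0]]
```

View pics/top0.png

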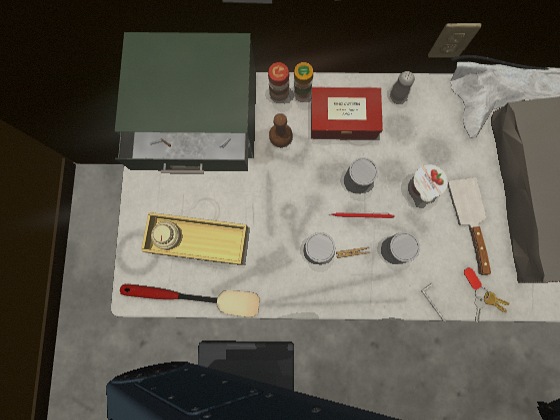

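View pics/scene0.png

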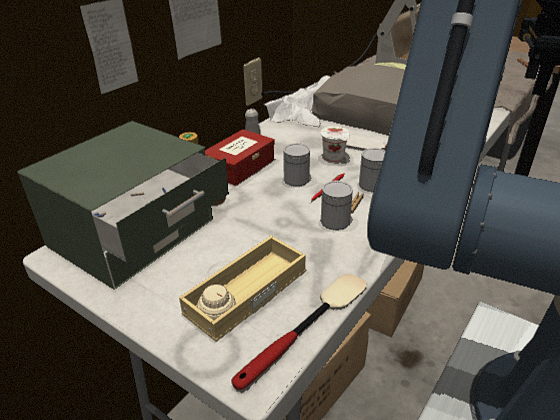

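The top view shows tins at about (361,172), (319,247) and (402,247). The box corners are at about (150,213), (250,227), (243,265) and (143,252), with the timer at (165,235). The pen is at (362,215) and the peg at (352,252). I'll measure tin tops and box rim on crops.

```bash
cat > h.py <<'E'
import numpy as np,cv2
def ray(c,px,z,T=None):
    T=c["world_from_camera"] if T is None else T
    f=c["image"].shape[0]/2/np.tan(np.radians(c["vertical_fov"])/2)
    px=np.atleast_2d(px).astype(float)
    d=np.c_[(px[:,0]-c["cx"])/f,(px[:,1]-c["cy"])/f,np.ones(len(px))]@T[:3,:3].T
    o=T[:3,3]; return o+d*((z-o[2])/d[:,2])[:,None]
def proj(c,P,T=None):
    T=c["world_from_camera"] if T is None else T
    f=c["image"].shape[0]/2/np.tan(np.radians(c["vertical_fov"])/2)
    q=(np.atleast_2d(P)-T[:3,3])@T[:3,:3]
    return np.c_[q[:,0]/q[:,2]*f+c["cx"],q[:,1]/q[:,2]*f+c["cy"]]
E
python3 - <<'E'
import pickle
from h import *
c=pickle.load(open("cap0.pkl","rb"))["top"];im=c["image"]
g=cv2.cvtColor(im,cv2.COLOR_RGB2GRAY);hsv=cv2.cvtColor(im,cv2.COLOR_RGB2HSV)
big=cv2.resize(im,None,fx=4,fy=4,interpolation=cv2.INTER_CUBIC)[:,:,::-1].copy()
for u,v in((361,172),(319,246),(402,247)):
    r=g[v-24:v+28,u-24:u+24]; R=cv2.resize(r,None,fx=4,fy=4,interpolation=cv2.INTER_CUBIC)
    h=cv2.HoughCircles(R,cv2.HOUGH_GRADIENT,1,200,param1=80,param2=15,minRadius=48,maxRadius=68)
    if h is None: print("none");continue
    x,y,rad=h[0][0]; p=((x-1.5)/4+u-24,(y-1.5)/4+v-24)
    print(p,rad/4,ray(c,p,.08).round(4))
    cv2.circle(big,(int(p[0]*4),int(p[1]*4)),int(rad),(0,0,255),1)
m=cv2.inRange(hsv,(18,90,60),(35,255,255));m[:, :130]=0;m[:,262:]=0;m[:205]=0;m[275:]=0
m=cv2.morphologyEx(m,cv2.MORPH_CLOSE,np.ones((7,7)))
k=max(cv2.findContours(m,0,2)[0],key=cv2.contourArea);print(cv2.contourArea(k))
pts=ray(c,k[:,0,:],.04)[:,:2].astype(np.float32)*1000
r=cv2.minAreaRect(pts);print(r,cv2.boxPoints(r).round(1).tolist())
cv2.drawContours(big,[k*4],-1,(0,0,255),1)
A=big[640:1120,1180:1700];B=big[800:1120,540:1040]
o=np.zeros((580,790,3),np.uint8);A=cv2.resize(A,(390,360));B=cv2.resize(B,(400,256));o[:360,:390]=A;o[:256,390:]=B
cv2.imwrite("pics/crop1.png",o[:360])
E
```

```text
(np.float32(362.5), np.float32(170.25)) 12.625 [[ 0.6178 -0.302   0.08  ]]
(np.float32(319.5), np.float32(247.5)) 14.075 [[ 0.4571 -0.212   0.08  ]]
(np.float32(403.5), np.float32(245.75)) 13.725 [[ 0.4624 -0.3796  0.08  ]]
3914.0
((478.0459289550781, 47.6556282043457), (214.85586547851562, 84.31622314453125), 83.3435287475586) [[423.70001220703125, -54.20000076293945], [507.5, -63.900001525878906], [532.4000244140625, 149.5], [448.6000061035156, 159.1999969482422]]
```

View pics/crop1.png

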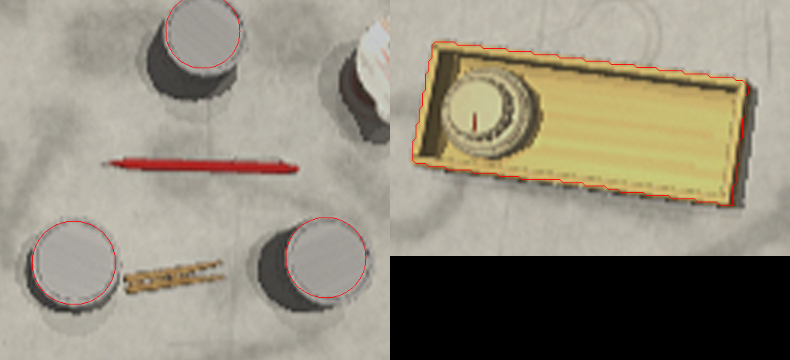

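Tin tops and the box rim fit well (215 x 84 mm against the true 212 x 84). Next I'll check the heights of the drawer handle and red box for gripper-body clearance, and work out the first approach.

```bash
cat >> h.py <<'E'
def tri(c1,p1,c2,p2):
    o1=c1["world_from_camera"][:3,3];o2=c2["world_from_camera"][:3,3]
    d1=ray(c1,p1,0)[0]-o1;d2=ray(c2,p2,0)[0]-o2
    st=np.linalg.lstsq(np.c_[d1,-d2],o2-o1,rcond=None)[0]
    a=o1+d1*st[0];b=o2+d2*st[1];return ((a+b)/2).round(3),round(float(np.linalg.norm(a-b)),4)
BC=np.array([.478,.0485]);BY=np.array([.116,.9932]);BX=np.array([.9932,-.116])
PE=BC-.0665*BY;PM=BC-.003*BY
RT=np.array([[.116,.9932,0],[.9932,-.116,0],[0,0,-1.]])  # wanted tool rotation
def go(s,xyz,R=RT):
    from scipy.spatial.transform import Rotation as Ro
    M=np.array(s["tcp_rot"]);d=M.T@(np.array(xyz)-s["position"]);r=Ro.from_matrix(M.T@R).as_rotvec(degrees=True)
    return (d/.3).round(3).tolist()+(r/45).round(3).tolist()
E
python3 - <<'E'
import pickle
from h import *
from rig import *
D=pickle.load(open("cap0.pkl","rb"));t,s=D["top"],D["scene"]
print("handle",tri(t,(183,171),s,(183,203)))
print("redbox corner",tri(t,(312,131),s,(237,163)), tri(t,(381,131),s,(274,140)))
print("tinL top",tri(t,(319.5,247.5),s,(337,188)),"tinFar",tri(t,(361.5,171),s,(297,149)))
print(PE,PM)
st=read_state()
print(go(st,(.462,-.380,.20)))
E
```

```text
handle (array([0.596, 0.055, 0.142]), 0.0034)
redbox corner (array([ 0.706, -0.2  ,  0.067]), 0.0044) (array([ 0.712, -0.348,  0.059]), 0.0004)
tinL top (array([ 0.457, -0.212,  0.084]), 0.0003) tinFar (array([ 0.613, -0.3  ,  0.085]), 0.0033)
[ 0.470286  -0.0175478] [0.477652  0.0455204]
[0.997, -0.354, 0.157, -0.002, -0.002, -1.395]
```

step_arm:
  steps:
    - [0.5, -0.18, 0.08, 0, 0, -0.5, -1]
    - [0.997, -0.354, 0.157, 0, 0, -1, -1]
    - [0.997, -0.354, 0.157, 0, 0, -1, -1]
    - [0.997, -0.354, 0.157, 0, 0, -1, -1]
    - [0.997, -0.354, 0.157, 0, 0, -1, -1]
    - [0.997, -0.354, 0.157, 0, 0, -1, -1]
    - [0.997, -0.354, 0.157, 0, 0, -1, -1]
    - [0.997, -0.354, 0.157, 0, 0, -1, -1]

```text
time_s: 0.77
position: [0.4641, -0.3775, 0.1995]
tcp_rot: [[0.411, 0.912, -0.001], [0.912, -0.411, 0.002], [0.002, -0.001, -1.0]]
force: [0.1, -0.2, -0.5]
opening: 1.001
grasp_force: 0.0
```

step_arm:
  steps:
    - [0, 0, 0, 0, 0, -0.2, -1]
    - [0, 0, 0, 0, 0, -0.39, -1]
    - [0, 0, 0, 0, 0, -0.39, -1]
    - [0, 0, 0, 0, 0, -0.39, -1]
    - [0, 0, 0, 0, 0, -0.39, -1]

```text
time_s: 1.18
position: [0.4621, -0.3804, 0.2001]
tcp_rot: [[0.122, 0.993, -0.001], [0.993, -0.122, 0.001], [0.001, -0.001, -1.0]]
force: [0.6, -0.1, -0.2]
opening: 0.998
grasp_force: 0.0
```

Run:
```python
from rig import *
from h import *
s=read_state();c=capture("wrist")
print(s["time_s"],s["position"],np.round(s["tcp_rot"],3).tolist(),s["force"])
T=np.eye(4);T[:3,:3]=s["tcp_rot"];T[:3,3]=s["position"];T=T@c["T_tool_cam"]
print(np.round(T,3).tolist(),c["vertical_fov"])
im=c["image"][:,:,::-1].copy()
print(proj(c,[[.462,-.38,.08]],T))
a=np.linspace(0,6.28,60)
p=proj(c,np.c_[.462+.03*np.cos(a),-.38+.03*np.sin(a),a*0+.08],T)
cv2.polylines(im,[p.astype(int)],True,(0,0,255),1)
cv2.imwrite("pics/w1.png",im);cv2.imwrite("w1raw.png",c["image"][:,:,::-1])
```

```text
1.1833 [ 0.46214001 -0.38043984  0.20009366] [[0.122, 0.993, -0.001], [0.993, -0.122, 0.001], [0.001, -0.001, -1.0]] [ 0.59791273 -0.08845393 -0.24715356]
[[0.993, -0.116, -0.032, 0.471], [-0.12, -0.96, -0.254, -0.312], [-0.001, 0.256, -0.967, 0.337], [0.0, 0.0, 0.0, 1.0]] 70.85308459566603
[[280.94800558 208.16534583]]
```

View pics/w1.png

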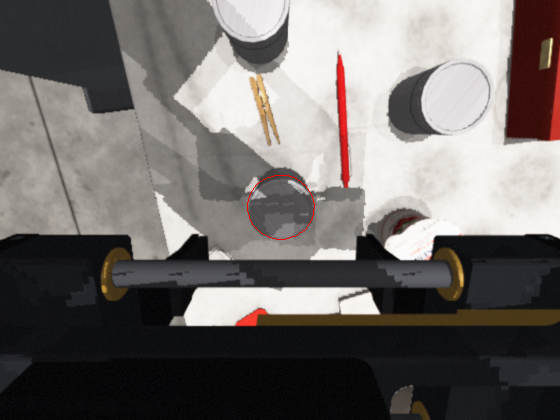

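The wrist view puts the first tin at (281,207), where the projected circle lies on it. The far tin's top is at (455,97). I'll go down, grip and heft.

step_arm:
  steps:
    - [0, 0, 0.12, 0, 0, 0, -1]
    - [0, 0, 0.25, 0, 0, 0, -1]
    - [0, 0, 0.36, 0, 0, 0, -1]
    - [0, 0, 0.437, 0, 0, 0, -1]
    - [0, 0, 0.437, 0, 0, 0, -1]
    - [0, 0, 0.437, 0, 0, 0, 1]
    - [0, 0, 0.437, 0, 0, 0, 1]
    - [0, 0, 0.437, 0, 0, 0, 1]

```text
time_s: 1.9
position: [0.4632, -0.382, 0.0714]
tcp_rot: [[0.121, 0.993, 0.003], [0.993, -0.121, -0.003], [-0.003, 0.003, -1.0]]
force: [0.2, 0.1, -0.7]
opening: 0.855
grasp_force: 0.0
```

step_arm:
  steps:
    - [0, 0, 0, 0, 0, 0, 1]
    - [0, 0, 0, 0, 0, 0, 1]
    - [0, 0, 0, 0, 0, 0, 1]
    - [0, 0, -0.04, 0, 0, 0, 1]
    - [0, 0, -0.08, 0, 0, 0, 1]
    - [0, 0, -0.13, 0, 0, 0, 1]
    - [0, 0, -0.17, 0, 0, 0, 1]
    - [0, 0, -0.17, 0, 0, 0, 1]

```text
time_s: 2.57
position: [0.4637, -0.3822, 0.1238]
tcp_rot: [[0.12, 0.993, 0.004], [0.993, -0.12, -0.005], [-0.004, 0.005, -1.0]]
force: [0.4, -0.1, -0.5]
opening: 0.672
grasp_force: 30.0
```

step_arm:
  steps:
    - [0, 0, 0, 0, 0, 0, 1]
    - [0, 0, 0, 0, 0, 0, 1]
    - [0, 0, 0, 0, 0, 0, 1]
    - [0, 0, 0, 0, 0, 0, 1]

```text
time_s: 2.9
position: [0.4618, -0.3802, 0.1195]
tcp_rot: [[0.12, 0.993, -0.001], [0.993, -0.12, 0.001], [0.001, -0.001, -1.0]]
force: [-0.5, -0.7, -1.4]
opening: 0.673
grasp_force: 30.0
```

Run:
```python
from rig import *
from h import *
s=read_state();print(s["time_s"],s["position"],s["force"],s["opening"],s["grasp_force"])
c=capture("wrist")
im=c["image"][:,:,::-1].copy();cv2.imwrite("pics/w2.png",im)
T=np.eye(4);T[:3,:3]=[[.122,.993,-.001],[.993,-.122,.001],[.001,-.001,-1]];T[:3,3]=[.4621,-.3804,.2001];T=T@c["T_tool_cam"]
print("far",ray(c,(455.5,97),.08,T))
```

```text
2.9 [ 0.46184832 -0.38024387  0.11952599] [-0.49939643 -0.67237473 -1.43520738] 0.6734740278732303 29.999445943089995
far [[ 0.61549214 -0.30341213  0.08      ]]
```

View pics/w2.png

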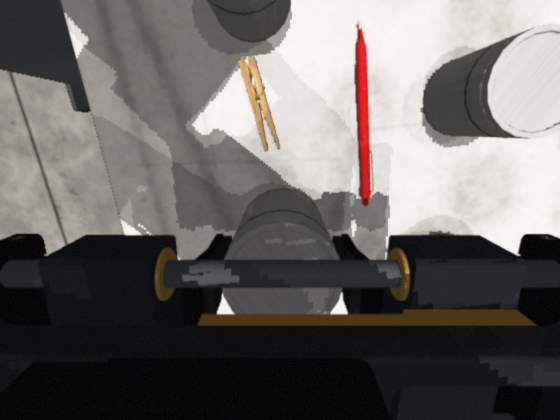

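The tin sits centred in the jaws, around columns 222–343. The force change of about -1.1 N means this first tin is light. I'll carry it over the left tin to place_end.

step_arm:
  steps:
    - [0, 0, -0.12, 0, 0, 0, 1]
    - [0.03, 0, -0.24, 0, 0, 0, 1]
    - [0.13, 0, -0.26, 0, 0, 0, 1]
    - [0.26, -0.03, -0.26, 0, 0, 0, 1]
    - [0.39, -0.05, -0.26, 0, 0, 0, 1]
    - [0.52, -0.07, -0.26, 0, 0, 0, 1]
    - [0.65, -0.09, -0.26, 0, 0, 0, 1]
    - [0.78, -0.1, -0.26, 0, 0, 0, 1]

```text
time_s: 3.62
position: [0.4594, -0.1428, 0.198]
tcp_rot: [[0.121, 0.993, -0.001], [0.993, -0.121, 0.001], [0.001, -0.002, -1.0]]
force: [0.7, -0.2, -1.0]
opening: 0.677
grasp_force: 30.0
```

step_arm:
  steps:
    - [0.13, -0.01, 0, 0, 0, 0, 1]
    - [0.26, -0.01, 0, 0, 0, 0, 1]
    - [0.36, -0.02, 0, 0, 0, 0, 1]
    - [0.42, -0.02, 0, 0, 0, 0, 1]
    - [0.42, -0.02, 0, 0, 0, 0, 1]
    - [0.42, -0.02, 0, 0, 0, 0, 1]
    - [0.42, -0.02, 0, 0, 0, 0, 1]

```text
time_s: 4.2
position: [0.4699, -0.0195, 0.1982]
tcp_rot: [[0.12, 0.993, 0.0], [0.993, -0.12, -0.0], [-0.0, 0.0, -1.0]]
force: [-0.0, -0.7, -0.8]
opening: 0.671
grasp_force: 30.0
```

Run:
```python
from rig import *
from h import *
s=read_state();print(s["time_s"],s["position"],s["force"],s["opening"],s["joint_positions"])
c=capture("wrist");t=capture("top")
T=np.eye(4);T[:3,:3]=s["tcp_rot"];T[:3,3]=s["position"];T=T@c["T_tool_cam"]
p=np.array(s["position"]);print(go(s,(*PE,p[2])))
def tin(q,z): 
    a=np.linspace(0,6.28,60);return np.c_[q[0]+.03*np.cos(a),q[1]+.03*np.sin(a),a*0+z]
im=c["image"][:,:,::-1].copy();it=t["image"][:,:,::-1].copy()
cv2.polylines(im,[proj(c,tin(p,p[2]+.011),T).astype(int)],True,(0,0,255),1)
R=np.array([[-1,-1],[1,-1],[1,1],[-1,1]])
for I,cc,TT in((im,c,T),(it,t,None)):
    for hx,hy in((.042,.106),(.036,.1)):
        q=BC+R[:,:1]*hx*BX+R[:,1:]*hy*BY
        cv2.polylines(I,[proj(cc,np.c_[q,[.04]*4],TT).astype(int)],True,(255,0,0),1)
cv2.polylines(it,[proj(t,tin(p,p[2]+.011)).astype(int)],True,(0,0,255),1)
o=np.zeros((420,790,3),np.uint8);o[:,:500]=im[:,:500];o[:300,500:790]=cv2.resize(it[190:290,130:275],None,fx=2,fy=2)[:200].repeat(1,0) if 0 else cv2.resize(it[170:320,130:275],(290,300))
cv2.imwrite("pics/w3.png",o)
```

```text
4.2 [ 0.46991391 -0.01952028  0.19820782] [-0.03780839 -0.72917188 -0.84368049] 0.6713571131622461 [-1.60135539e+01  2.28045823e+01  1.06788661e+02 -3.45059410e-02
  5.03981283e+01 -9.11355612e+00]
[0.007, 0.0, -0.0, 0.0, 0.001, -0.005]
```

View pics/w3.png

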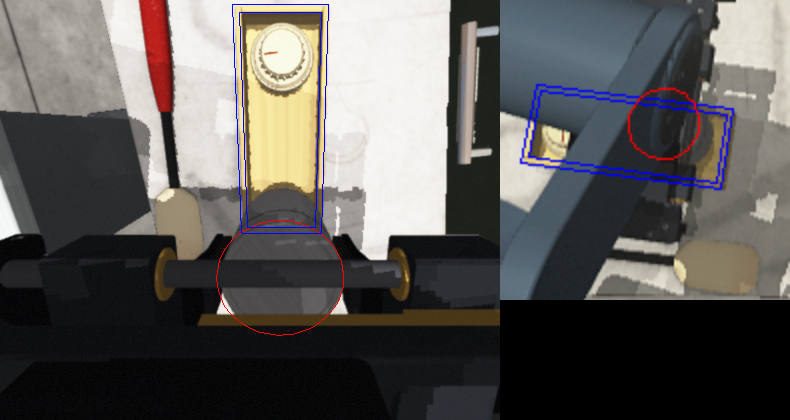

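The box's outline in the wrist view (columns about 238–326 at the top, far rim near row 9) is close to my model. A few mm matter here, so I'll measure its edges numerically.

Run:
```python
from rig import *
from h import *
s=read_state();c=capture("wrist")
T=np.eye(4);T[:3,:3]=s["tcp_rot"];T[:3,3]=s["position"];T=T@c["T_tool_cam"]
h=cv2.cvtColor(c["image"],cv2.COLOR_RGB2HSV).astype(int);print(s["force"],s["time_s"])
m=cv2.inRange(h.astype(np.uint8),(15,60,40),(38,255,255))
def bx(p): 
    w=ray(c,p,.04,T)[0][:2]-BC;return (w@BX*1000).round(1),(w@BY*1000).round(1)
for r in (30,60,100,130,160,180):
    x=np.where(m[r,225:340])[0]+225;print(r,x[0],x[-1],bx((x[0]-.5,r)),bx((x[-1]+.5,r)))
for u in (250,280,310):
    y=np.where(m[:60,u])[0];print(u,y[0],bx((u,y[0]-.5)))
print(c["image"][100,228:250].tolist());print(c["image"][100,312:335].tolist());print(c["image"][0:18,300].tolist())
```

```text
[-1.13733015 -0.35535525 -0.94513081] 4.3
30 236 327 (np.float64(-40.1), np.float64(85.9)) (np.float64(42.1), np.float64(85.5))
60 237 326 (np.float64(-40.3), np.float64(61.4)) (np.float64(42.0), np.float64(61.0))
100 238 325 (np.float64(-40.8), np.float64(26.9)) (np.float64(42.3), np.float64(26.5))
130 239 325 (np.float64(-41.0), np.float64(-0.5)) (np.float64(43.2), np.float64(-0.9))
160 241 324 (np.float64(-40.2), np.float64(-29.4)) (np.float64(43.2), np.float64(-29.7))
180 241 323 (np.float64(-41.0), np.float64(-49.4)) (np.float64(42.8), np.float64(-49.8))
250 5 (np.float64(-26.5), np.float64(105.7))
280 5 (np.float64(-0.2), np.float64(105.6))
310 5 (np.float64(26.0), np.float64(105.5))
[[238, 235, 233], [228, 224, 219], [219, 214, 209], [217, 212, 206], [211, 206, 201], [204, 198, 193], [198, 192, 187], [188, 182, 178], [173, 169, 164], [159, 151, 140], [206, 184, 131], [234, 211, 141], [237, 215, 144], [237, 214, 142], [235, 212, 140], [218, 190, 123], [145, 122, 78], [92, 80, 50], [87, 72, 47], [113, 93, 61], [205, 175, 113], [241, 222, 148]]
[[224, 195, 127], [221, 192, 125], [224, 195, 128], [219, 190, 124], [156, 132, 82], [92, 78, 49], [80, 67, 42], [93, 79, 48], [166, 141, 89], [222, 194, 126], [236, 214, 142], [237, 215, 144], [236, 214, 142], [229, 206, 141], [227, 214, 191], [240, 237, 232], [244, 241, 238], [244, 241, 239], [243, 241, 238], [243, 241, 238], [243, 241, 238], [244, 241, 238], [242, 240, 236]]
[[246, 244, 242], [246, 244, 242], [245, 243, 241], [244, 240, 234], [245, 235, 203], [248, 237, 172], [250, 241, 174], [250, 241, 174], [250, 240, 172], [247, 232, 162], [232, 207, 137], [173, 149, 95], [95, 80, 51], [82, 67, 43], [85, 72, 46], [88, 74, 49], [91, 76, 48], [94, 77, 50]]
```

The box model holds to 1 mm. Lowering the tin.

step_arm:
  steps:
    - [0.005, 0.003, 0.1, 0, 0, 0, 1]
    - [0.005, 0.003, 0.2, 0, 0, 0, 1]
    - [0.005, 0.003, 0.27, 0, 0, 0, 1]
    - [0.005, 0.003, 0.32, 0, 0, 0, 1]
    - [0.005, 0.003, 0.36, 0, 0, 0, 1]
    - [0.005, 0.003, 0.385, 0, 0, 0, 1]
    - [0.005, 0.003, 0.395, 0, 0, 0, 1]
    - [0.005, 0.003, 0.4, 0, 0, 0, 1]

```text
time_s: 5.02
position: [0.4709, -0.0182, 0.078]
tcp_rot: [[0.121, 0.993, -0.0], [0.993, -0.121, 0.0], [0.0, -0.0, -1.0]]
force: [-0.3, -0.7, -0.4]
opening: 0.67
grasp_force: 30.0
```

step_arm:
  steps:
    - [0, 0, 0.004, 0, 0, 0, 1]
    - [0, 0, 0.008, 0, 0, 0, 1]
    - [0, 0, 0.01, 0, 0, 0, 1]
    - [0, 0, 0.01, 0, 0, 0, 1]

```text
time_s: 5.35
position: [0.4713, -0.0179, 0.0768]
tcp_rot: [[0.12, 0.993, 0.002], [0.993, -0.12, -0.001], [-0.001, 0.002, -1.0]]
force: [-0.2, 0.5, 5.9]
opening: 0.668
grasp_force: 30.0
```

Contact with the floor at 5.9 N. Releasing, rising, and moving over the left tin.

step_arm:
  steps:
    - [0, 0, 0, 0, 0, 0, -1]
    - [0, 0, 0, 0, 0, 0, -1]
    - [0, 0, 0, 0, 0, 0, -1]
    - [0, 0, 0, 0, 0, 0, -1]
    - [0, 0, -0.05, 0, 0, 0, -1]
    - [0, 0, -0.15, 0, 0, 0, -1]
    - [0, 0, -0.28, 0, 0, 0, -1]
    - [0, 0, -0.35, 0, 0, 0, -1]

```text
time_s: 6.02
position: [0.4717, -0.0178, 0.183]
tcp_rot: [[0.12, 0.993, 0.003], [0.993, -0.12, -0.001], [-0.0, 0.003, -1.0]]
force: [0.5, -1.0, -0.4]
opening: 0.997
grasp_force: 0.0
```

step_arm:
  steps:
    - [-0.12, 0.01, 0, 0, 0, 0, -1]
    - [-0.25, 0.02, 0, 0, 0, 0, -1]
    - [-0.38, 0.03, 0, 0, 0, 0, -1]
    - [-0.51, 0.03, 0, 0, 0, 0, -1]
    - [-0.62, 0.03, 0, 0, 0, 0, -1]
    - [-0.648, 0.03, 0, 0, 0, 0, -1]
    - [-0.648, 0.03, 0, 0, 0, 0, -1]

```text
time_s: 6.6
position: [0.4564, -0.2143, 0.1803]
tcp_rot: [[0.124, 0.992, 0.001], [0.992, -0.124, -0.001], [-0.001, 0.001, -1.0]]
force: [0.2, 0.1, -0.1]
opening: 1.0
grasp_force: 0.0
```

Run:
```python
from rig import *
from h import *
s=read_state();c=capture("wrist");t=capture("top");BC=BC+.001*BX
T=np.eye(4);T[:3,:3]=s["tcp_rot"];T[:3,3]=s["position"];T=T@c["T_tool_cam"]
print(s["position"],s["force"],go(s,(.457,-.212,.069)))
def tin(q,z): 
    a=np.linspace(0,6.28,60);return np.c_[q[0]+.03*np.cos(a),q[1]+.03*np.sin(a),a*0+z]
im=c["image"][:,:,::-1].copy()
for q,z in(((.457,-.212),.08),(BC-.0665*BY,.086)):
    cv2.polylines(im,[proj(c,tin(q,z),T).astype(int)],True,(0,0,255),1)
cv2.imwrite("pics/w4.png",im)
```

```text
[ 0.45643655 -0.21430421  0.18030953] [ 0.15685435  0.13539693 -0.1491567 ] [0.008, 0.001, 0.371, 0.001, 0.001, -0.01]
```

View pics/w4.png

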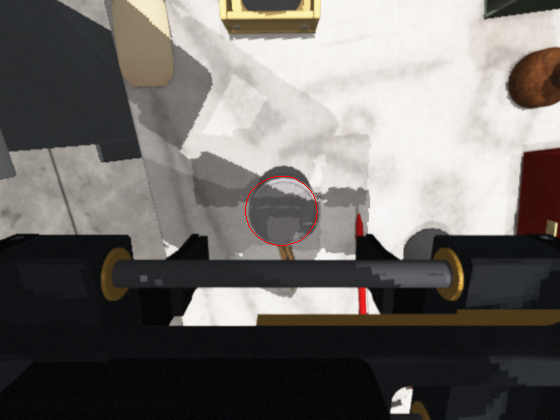

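The circle at (282,210) fits the left tin. Gripping and hefting it.

step_arm:
  steps:
    - [0.008, 0, 0.12, 0, 0, 0, -1]
    - [0.008, 0, 0.24, 0, 0, 0, -1]
    - [0.008, 0, 0.33, 0, 0, 0, -1]
    - [0.008, 0, 0.371, 0, 0, 0, -1]
    - [0.008, 0, 0.371, 0, 0, 0, -1]
    - [0.008, 0, 0.371, 0, 0, 0, 1]
    - [0.008, 0, 0.371, 0, 0, 0, 1]
    - [0.008, 0, 0.371, 0, 0, 0, 1]

```text
time_s: 7.37
position: [0.4575, -0.2091, 0.0703]
tcp_rot: [[0.119, 0.993, 0.002], [0.993, -0.119, -0.001], [-0.001, 0.002, -1.0]]
force: [-0.8, -1.2, 0.2]
opening: 0.853
grasp_force: 0.0
```

step_arm:
  steps:
    - [0, 0, 0, 0, 0, 0, 1]
    - [0, 0, 0, 0, 0, 0, 1]
    - [0, 0, 0, 0, 0, 0, 1]
    - [0, 0, -0.04, 0, 0, 0, 1]
    - [0, 0, -0.08, 0, 0, 0, 1]
    - [0, 0, -0.13, 0, 0, 0, 1]
    - [0, 0, -0.17, 0, 0, 0, 1]
    - [0, 0, -0.17, 0, 0, 0, 1]

```text
time_s: 8.03
position: [0.4572, -0.2098, 0.1216]
tcp_rot: [[0.12, 0.993, 0.002], [0.993, -0.12, -0.002], [-0.002, 0.002, -1.0]]
force: [0.8, 0.2, -4.5]
opening: 0.693
grasp_force: 30.0
```

step_arm:
  steps:
    - [0, 0, 0, 0, 0, 0, 1]
    - [0, 0, 0, 0, 0, 0, 1]
    - [0, 0, 0, 0, 0, 0, 1]
    - [0, 0, 0, 0, 0, 0, 1]

```text
time_s: 8.37
position: [0.4561, -0.2089, 0.1191]
tcp_rot: [[0.12, 0.993, -0.002], [0.993, -0.12, 0.001], [0.001, -0.002, -1.0]]
force: [-0.1, 0.4, -3.8]
opening: 0.687
grasp_force: 30.0
```

step_arm:
  steps:
    - [0, 0, 0, 0, 0, 0, 1]
    - [0, 0, 0, 0, 0, 0, 1]
    - [0, 0, 0, 0, 0, 0, 1]
    - [0, 0, 0, 0, 0, 0, 1]

```text
time_s: 8.7
position: [0.4566, -0.2093, 0.1199]
tcp_rot: [[0.12, 0.993, -0.0], [0.993, -0.12, 0.0], [0.0, -0.0, -1.0]]
force: [-0.6, -0.4, -4.0]
opening: 0.693
grasp_force: 30.0
```

The left tin is the full one, at about -4 N. I'll set it down gently and go to the far tin.

step_arm:
  steps:
    - [0, 0, 0.06, 0, 0, 0, 1]
    - [0, 0, 0.11, 0, 0, 0, 1]
    - [0, 0, 0.145, 0, 0, 0, 1]
    - [0, 0, 0.16, 0, 0, 0, 1]
    - [0, 0, 0.168, 0, 0, 0, 1]
    - [0, 0, 0.17, 0, 0, 0, 1]
    - [0, 0, 0.17, 0, 0, 0, 1]

```text
time_s: 9.28
position: [0.456, -0.2088, 0.0702]
tcp_rot: [[0.12, 0.993, -0.001], [0.993, -0.12, 0.001], [0.001, -0.001, -1.0]]
force: [-2.3, 2.2, 4.6]
opening: 0.687
grasp_force: 30.0
```

step_arm:
  steps:
    - [0, 0, 0, 0, 0, 0, -1]
    - [0, 0, 0, 0, 0, 0, -1]
    - [0, 0, 0, 0, 0, 0, -1]
    - [0, 0, 0, 0, 0, 0, -1]
    - [0, 0, -0.06, 0, 0, 0, -1]
    - [0, 0, -0.17, 0, 0, 0, -1]
    - [0, 0, -0.3, 0, 0, 0, -1]
    - [0, 0, -0.367, 0, 0, 0, -1]

```text
time_s: 9.95
position: [0.4581, -0.2103, 0.1824]
tcp_rot: [[0.12, 0.993, 0.004], [0.993, -0.12, -0.003], [-0.002, 0.004, -1.0]]
force: [0.4, -0.3, 0.0]
opening: 0.997
grasp_force: 0.0
```

step_arm:
  steps:
    - [-0.05, 0.11, 0, 0, 0, 0, -1]
    - [-0.1, 0.22, 0, 0, 0, 0, -1]
    - [-0.15, 0.34, 0, 0, 0, 0, -1]
    - [-0.2, 0.45, 0, 0, 0, 0, -1]
    - [-0.24, 0.54, 0, 0, 0, 0, -1]
    - [-0.248, 0.564, 0, 0, 0, 0, -1]
    - [-0.248, 0.564, 0, 0, 0, 0, -1]
    - [-0.248, 0.564, 0, 0, 0, 0, -1]

```text
time_s: 10.62
position: [0.6148, -0.3028, 0.1783]
tcp_rot: [[0.12, 0.993, -0.002], [0.993, -0.12, 0.001], [0.001, -0.002, -1.0]]
force: [-0.3, -0.1, -0.2]
opening: 1.004
grasp_force: 0.0
```

Run:
```python
from rig import *
from h import *
s=read_state();c=capture("wrist")
T=np.eye(4);T[:3,:3]=s["tcp_rot"];T[:3,3]=s["position"];T=T@c["T_tool_cam"]
print(s["time_s"],s["position"],s["force"],go(s,(.616,-.303,.069)))
a=np.linspace(0,6.28,60)
im=c["image"][:,:,::-1].copy();cv2.imwrite("w5raw.png",im)
for q,z in(((.616,-.303),.08),((.457,-.212),.08)):
    cv2.polylines(im,[proj(c,np.c_[q[0]+.03*np.cos(a),q[1]+.03*np.sin(a),a*0+z],T).astype(int)],True,(0,0,255),1)
cv2.imwrite("pics/w5.png",im)
```

```text
10.6167 [ 0.61483936 -0.30277577  0.17830134] [-0.26724155 -0.06537483 -0.16572807] [-0.001, 0.005, 0.364, -0.003, -0.002, -0.005]
```

View pics/w5.png

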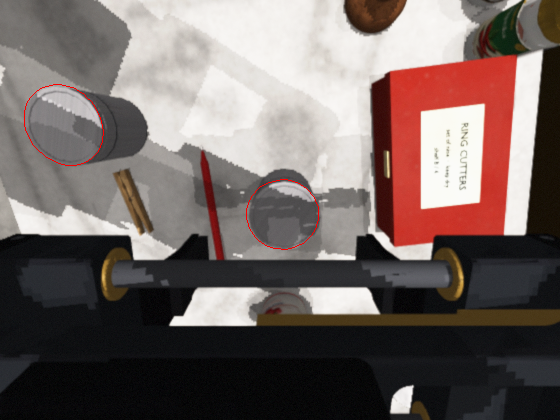

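The circle fits the far tin at (283,213), and the full tin stands upright at (63,125). Gripping the far tin.

step_arm:
  steps:
    - [0, 0.005, 0.12, 0, 0, 0, -1]
    - [0, 0.005, 0.24, 0, 0, 0, -1]
    - [0, 0.005, 0.33, 0, 0, 0, -1]
    - [0, 0.005, 0.364, 0, 0, 0, -1]
    - [0, 0.005, 0.364, 0, 0, 0, -1]
    - [0, 0.005, 0.364, 0, 0, 0, 1]
    - [0, 0.005, 0.364, 0, 0, 0, 1]
    - [0, 0.005, 0.364, 0, 0, 0, 1]

```text
time_s: 11.33
position: [0.6185, -0.3045, 0.0725]
tcp_rot: [[0.12, 0.993, 0.004], [0.993, -0.12, -0.003], [-0.002, 0.004, -1.0]]
force: [-0.5, -1.2, 0.6]
opening: 0.852
grasp_force: 0.0
```

step_arm:
  steps:
    - [0, 0, 0, 0, 0, 0, 1]
    - [0, 0, 0, 0, 0, 0, 1]
    - [0, 0, 0, 0, 0, 0, 1]
    - [0, 0, -0.05, 0, 0, 0, 1]
    - [0, 0, -0.12, 0, 0, 0, 1]
    - [0, 0, -0.22, 0, 0, 0, 1]
    - [0, 0, -0.34, 0, 0, 0, 1]
    - [0, 0, -0.43, 0, 0, 0, 1]

```text
time_s: 12.0
position: [0.6175, -0.3038, 0.2012]
tcp_rot: [[0.12, 0.993, 0.001], [0.993, -0.12, -0.001], [-0.001, 0.001, -1.0]]
force: [0.6, -1.5, -1.3]
opening: 0.67
grasp_force: 29.9
```

step_arm:
  steps:
    - [0, 0, 0, 0, 0, 0, 1]
    - [0, 0, 0, 0, 0, 0, 1]
    - [0, 0, 0, 0, 0, 0, 1]
    - [0, 0, 0, 0, 0, 0, 1]

```text
time_s: 12.33
position: [0.6159, -0.3028, 0.1967]
tcp_rot: [[0.12, 0.993, -0.004], [0.993, -0.12, 0.003], [0.002, -0.004, -1.0]]
force: [0.1, 0.6, -0.9]
opening: 0.672
grasp_force: 29.9
```

Run:
```python
from rig import *
from h import *
s=read_state();print(s["time_s"],s["position"],s["force"],s["opening"])
print(go(s,(*(PM+.001*BX),.20)))
```

```text
12.3333 [ 0.6158908  -0.30275445  0.1966703 ] [ 0.08075667  0.64999084 -0.93415264] 0.6718912422889505
[1.097, -0.593, -0.006, -0.005, -0.003, -0.005]
```

Light, as expected. Carrying it to place_middle.

step_arm:
  steps:
    - [0.06, -0.09, 0, 0, 0, 0, 1]
    - [0.12, -0.18, 0, 0, 0, 0, 1]
    - [0.19, -0.28, 0, 0, 0, 0, 1]
    - [0.27, -0.37, 0, 0, 0, 0, 1]
    - [0.35, -0.46, 0, 0, 0, 0, 1]
    - [0.44, -0.54, 0, 0, 0, 0, 1]
    - [0.55, -0.59, 0, 0, 0, 0, 1]
    - [0.67, -0.593, 0, 0, 0, 0, 1]

```text
time_s: 13.0
position: [0.4596, -0.0807, 0.1972]
tcp_rot: [[0.122, 0.992, -0.008], [0.992, -0.122, 0.003], [0.002, -0.008, -1.0]]
force: [0.2, 0.0, -1.0]
opening: 0.669
grasp_force: 29.9
```

step_arm:
  steps:
    - [0.12, 0, 0, 0, 0, 0, 1]
    - [0.24, 0, 0, 0, 0, 0, 1]
    - [0.35, 0, 0, 0, 0, 0, 1]
    - [0.42, 0, 0, 0, 0, 0, 1]
    - [0.43, 0, 0, 0, 0, 0, 1]
    - [0.43, 0, 0, 0, 0, 0, 1]
    - [0.43, 0, 0, 0, 0, 0, 1]
    - [0.43, 0, 0, 0, 0, 0, 1]

```text
time_s: 13.67
position: [0.4799, 0.0443, 0.1984]
tcp_rot: [[0.121, 0.993, -0.001], [0.993, -0.121, -0.0], [-0.0, -0.001, -1.0]]
force: [-0.4, -0.5, -1.3]
opening: 0.671
grasp_force: 29.9
```

Run:
```python
from rig import *
from h import *
s=read_state();c=capture("wrist");BC=BC+.001*BX
T=np.eye(4);T[:3,:3]=s["tcp_rot"];T[:3,3]=s["position"];T=T@c["T_tool_cam"]
p=np.array(s["position"]);print(s["time_s"],p,s["force"],go(s,(*(PM+.001*BX),.076)))
a=np.linspace(0,6.28,60)
im=c["image"][:,:,::-1].copy()
for q,z,r in((p,p[2]+.011,.03),(BC+.0655*BY,.049,.0305)):
    cv2.polylines(im,[proj(c,np.c_[q[0]+r*np.cos(a),q[1]+r*np.sin(a),a*0+z],T).astype(int)],True,(0,0,255),1)
cv2.imwrite("pics/w6.png",im)
```

```text
13.6667 [0.47992445 0.04431121 0.19837412] [-0.38386945 -0.4607115  -1.33107498] [0.003, -0.004, 0.408, -0.002, 0.0, -0.007]
```

View pics/w6.png

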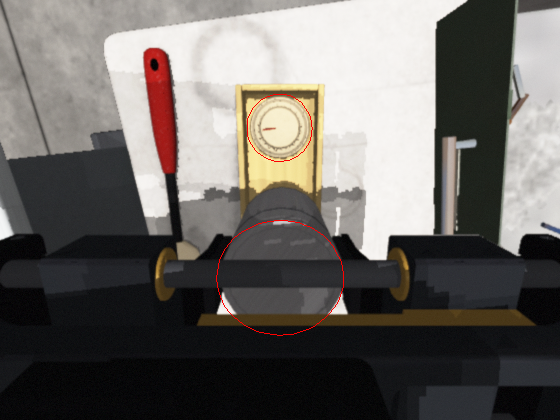

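The timer at (279,128) stands where modelled, and the tin is centred in the jaws. I'm lowering it with a 2 mm bias towards the timer.

step_arm:
  steps:
    - [0.01, -0.004, 0.1, 0, 0, 0, 1]
    - [0.01, -0.004, 0.2, 0, 0, 0, 1]
    - [0.01, -0.004, 0.26, 0, 0, 0, 1]
    - [0.01, -0.004, 0.31, 0, 0, 0, 1]
    - [0.01, -0.004, 0.35, 0, 0, 0, 1]
    - [0.01, -0.004, 0.38, 0, 0, 0, 1]
    - [0.01, -0.004, 0.392, 0, 0, 0, 1]
    - [0.01, -0.004, 0.398, 0, 0, 0, 1]

```text
time_s: 14.38
position: [0.4794, 0.0478, 0.0791]
tcp_rot: [[0.121, 0.993, -0.001], [0.993, -0.121, 0.0], [-0.0, -0.001, -1.0]]
force: [0.5, -0.2, -0.9]
opening: 0.67
grasp_force: 29.9
```

step_arm:
  steps:
    - [0, 0, 0.004, 0, 0, 0, 1]
    - [0, 0, 0.008, 0, 0, 0, 1]
    - [0, 0, 0.01, 0, 0, 0, 1]
    - [0, 0, 0.01, 0, 0, 0, 1]

```text
time_s: 14.72
position: [0.4799, 0.0484, 0.0772]
tcp_rot: [[0.12, 0.993, 0.001], [0.993, -0.12, -0.0], [-0.0, 0.002, -1.0]]
force: [-0.5, -1.5, 2.3]
opening: 0.668
grasp_force: 29.9
```

step_arm:
  steps:
    - [0, 0, 0, 0, 0, 0, -1]
    - [0, 0, 0, 0, 0, 0, -1]
    - [0, 0, 0, 0, 0, 0, -1]
    - [0, 0, 0, 0, 0, 0, -1]
    - [0, 0, -0.05, 0, 0, 0, -1]
    - [0, 0, -0.15, 0, 0, 0, -1]
    - [0, 0, -0.28, 0, 0, 0, -1]
    - [0, 0, -0.36, 0, 0, 0, -1]

```text
time_s: 15.38
position: [0.48, 0.0485, 0.1869]
tcp_rot: [[0.12, 0.993, 0.002], [0.993, -0.12, -0.0], [0.0, 0.002, -1.0]]
force: [1.2, -1.0, 0.5]
opening: 0.995
grasp_force: 0.0
```

step_arm:
  steps:
    - [-0.12, 0.01, 0, 0, 0, 0, -1]
    - [-0.25, 0.02, 0, 0, 0, 0, -1]
    - [-0.38, 0.02, 0, 0, 0, 0, -1]
    - [-0.51, 0.02, 0, 0, 0, 0, -1]
    - [-0.63, 0.02, 0, 0, 0, 0, -1]
    - [-0.75, 0.02, 0, 0, 0, 0, -1]
    - [-0.84, 0.02, 0, 0, 0, 0, -1]
    - [-0.863, 0.024, 0, 0, 0, 0, -1]

```text
time_s: 16.05
position: [0.4556, -0.2139, 0.1847]
tcp_rot: [[0.124, 0.992, 0.002], [0.992, -0.124, -0.003], [-0.002, 0.002, -1.0]]
force: [0.3, 0.1, 0.2]
opening: 1.0
grasp_force: 0.0
```

step_arm:
  steps:
    - [0, 0, 0, 0, 0, 0, -1]
    - [0, 0, 0, 0, 0, 0, -1]
    - [0, 0, 0, 0, 0, 0, -1]

```text
time_s: 16.3
position: [0.455, -0.2077, 0.1843]
tcp_rot: [[0.119, 0.993, -0.001], [0.993, -0.119, 0.002], [0.001, -0.001, -1.0]]
force: [-0.1, 0.2, -0.4]
opening: 0.997
grasp_force: 0.0
```

Run:
```python
from rig import *
from h import *
s=read_state();w=capture("wrist");t=capture("top");c=capture("scene")
print(s["time_s"],s["position"],s["force"],go(s,(.457,-.2105,.069)))
o=np.zeros((420,790,3),np.uint8)
o[:,:350]=cv2.resize(c["image"][170:350,160:310],(350,420))[:,:,::-1]
o[:300,350:650]=cv2.resize(t["image"][190:290,130:230],(300,300))[:,:,::-1] if 0 else cv2.resize(t["image"][180:320,120:260],(300,300))[:,:,::-1]
o[300:,350:790]=w["image"][130:250,60:500][:,:,::-1]
cv2.imwrite("pics/c7.png",o)
```

```text
16.3 [ 0.45502042 -0.20765676  0.184301  ] [-0.07777586  0.23354315 -0.39607611] [-0.009, 0.008, 0.384, -0.002, -0.002, -0.004]
```

View pics/c7.png

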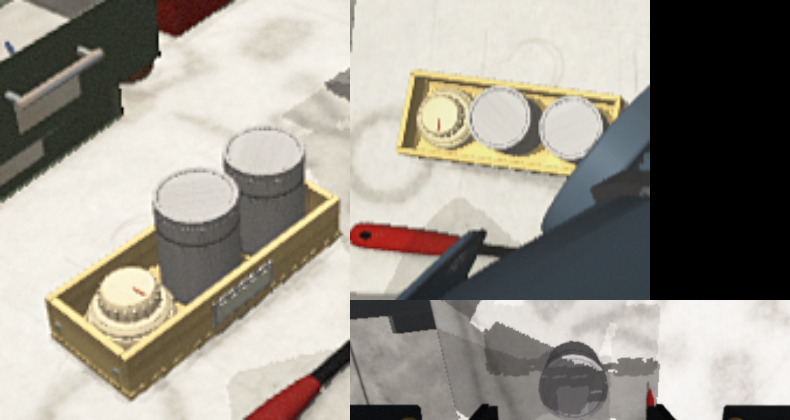

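Both light tins stand upright in the box beside the timer, with gaps between them, and the full tin is under the gripper. I'll grip it and lift 18 cm.

step_arm:
  steps:
    - [-0.009, 0.008, 0.12, 0, 0, 0, -1]
    - [-0.009, 0.008, 0.24, 0, 0, 0, -1]
    - [-0.009, 0.008, 0.34, 0, 0, 0, -1]
    - [-0.009, 0.008, 0.39, 0, 0, 0, -1]
    - [-0.009, 0.008, 0.39, 0, 0, 0, -1]
    - [-0.009, 0.008, 0.39, 0, 0, 0, 1]
    - [-0.009, 0.008, 0.39, 0, 0, 0, 1]
    - [-0.009, 0.008, 0.39, 0, 0, 0, 1]

```text
time_s: 17.12
position: [0.4585, -0.2127, 0.069]
tcp_rot: [[0.119, 0.993, 0.002], [0.993, -0.119, -0.002], [-0.002, 0.003, -1.0]]
force: [-0.2, -0.3, -0.5]
opening: 0.854
grasp_force: 0.0
```

step_arm:
  steps:
    - [0, 0, 0, 0, 0, 0, 1]
    - [0, 0, 0, 0, 0, 0, 1]
    - [0, 0, 0, 0, 0, 0, 1]
    - [0, 0, 0, 0, 0, 0, 1]
    - [0, 0, -0.03, 0, 0, 0, 1]
    - [0, 0, -0.08, 0, 0, 0, 1]
    - [0, 0, -0.14, 0, 0, 0, 1]
    - [0, 0, -0.2, 0, 0, 0, 1]

```text
time_s: 17.78
position: [0.4573, -0.2122, 0.1282]
tcp_rot: [[0.12, 0.993, -0.0], [0.993, -0.12, 0.001], [0.001, -0.001, -1.0]]
force: [0.5, -0.8, -4.2]
opening: 0.693
grasp_force: 30.0
```

step_arm:
  steps:
    - [0, 0, -0.07, 0, 0, 0, 1]
    - [0, 0, -0.15, 0, 0, 0, 1]
    - [0, 0, -0.23, 0, 0, 0, 1]
    - [0, 0, -0.31, 0, 0, 0, 1]
    - [0, 0, -0.36, 0, 0, 0, 1]
    - [0, 0, -0.39, 0, 0, 0, 1]
    - [0, 0, -0.4, 0, 0, 0, 1]
    - [0, 0, -0.4, 0, 0, 0, 1]

```text
time_s: 18.45
position: [0.4574, -0.2123, 0.2479]
tcp_rot: [[0.12, 0.993, 0.001], [0.993, -0.12, -0.0], [-0.0, 0.001, -1.0]]
force: [0.6, -0.2, -4.0]
opening: 0.692
grasp_force: 30.0
```

step_arm:
  steps:
    - [0, 0, 0, 0, 0, 0, 1]
    - [0, 0, 0, 0, 0, 0, 1]
    - [0, 0, 0, 0, 0, 0, 1]
    - [0, 0, 0, 0, 0, 0, 1]
    - [0, 0, 0, 0, 0, 0, 1]
    - [0, 0, 0, 0, 0, 0, 1]
    - [0, 0, 0, 0, 0, 0, 1]
    - [0, 0, 0, 0, 0, 0, 1]

```text
time_s: 19.12
position: [0.4575, -0.2124, 0.2475]
tcp_rot: [[0.12, 0.993, -0.0], [0.993, -0.12, 0.0], [0.0, -0.0, -1.0]]
force: [-0.2, -0.3, -4.7]
opening: 0.689
grasp_force: 30.0
```

```bash
python3 -c "
from rig import *
s=read_state();print(s['position'],s['force'],s['opening'],s['qvel']);print(hand_in())"
```

```text
[ 0.45751327 -0.21239818  0.24746351] [-0.15434774 -0.34788635 -4.67777005] 0.6890712813475087 [ 0.02739768 -0.0924939  -0.05430123 -0.09487472 -0.03156981  0.00165635]
the job is handed in; nothing more can be done
None
```

I handed the job in at about 19 s: the two light tins stand upright in the box beside the timer, and the full tin (about 4–4.5 N by feel) is held upright about 18 cm above the table; no verdict was returned.

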